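# Draw out the lathe's wide parts tray

## Robot

A 6-joint arm with a two-finger parallel gripper is mounted at the origin on the work surface. World frame = base frame: x ahead of the robot, y to its left, z up, the work surface at z = 0. Lengths are in m, angles in rad, forces in N, time in s.
With the tool pointing down it reaches from about 0.275 to 0.725 m from the base axis. Payload 5.6 kg.
Tool frame: the origin (TCP) lies at the very end of the fingers, on their centre line; the grasp point (between the pads) lies 19 mm behind it; z points along the fingers, y is the direction in which the jaws open and shut (so a half turn about z gives the same grasp; the last joint's range is limited). The gripper opens to 85 mm and grips with 20 to 120 N. Pads are 22 mm wide; open, the fingers measure 114 mm over their backs; the gripper's body (76 mm by 85 mm) begins 54 mm behind the grasp point. The pads swing forward as they close: fully open they stand 13 mm farther back than shut.
Start: joints at [1.387, 0.255, 0.108, 0, -1.424, -0.285], TCP at [0.248, 0.491, 0.231] pointing down, gripper open.
Joint ranges: [-2.95, 2.95], [-1.21, 1.97], [-1.09, 1.5], [-2.87, 1.71], [-2.94, -0.07], [-3.05, 3.05]. Speed limits (rad/s): [2.57, 2.57, 3.14, 3.14, 3.14, 3.14].

## Interface

Orientations are given as a unit quaternion [x, y, z, w].
In Python, from station import manip gives the robot as it stands. The module is installed in compiled form; this text tells all that it offers. Calls block until the motion is done:
- manip.move_pose(position, orientation): joint-space move of the TCP to a pose.
- manip.movel(position, vel=0.15, frame=None): straight line of the TCP; frame=None keeps the orientation; vel is the mean speed in m/s.
- manip.movej(angles): joint-space move.
- manip.gripper_to(opening, grasp_force=None): finger opening in m; grasp_force is the grip in N (None keeps the last); returns when the fingers have stopped.
- manip.hold(seconds).
- manip.ik(position, orientation): joint angles nearest the present ones, or None.
- manip.capture(name): name is "scene" or "top" or "wrist"; returns a dict with "color" (480x640x3 uint8, blue, green, red), "intrinsics" (3x3 intrinsics, pixels), "world_from_camera" (4x4, takes a point from camera to world coordinates). Camera axes: x right, y down, z forward; pixel columns grow to the right and rows downward; lengths in m; the calibration is good to about 2 mm. A picture is of the moment at which its call begins. There is no depth.
A pose or a line that the arm cannot do raises manip.MotionError and nothing moves.
- manip.job_done(): hands the job in, once; it reports no verdict.
Readings, each from a call of its own:
- manip.get_time_s(): time.
- manip.get_joint_pos(): joint angles.
- manip.get_dq(): joint speeds.
- manip.get_effort(): joint torques, N m.
- manip.get_tool_pos(): TCP position.
- manip.get_ee_rot(): TCP orientation.
- manip.get_contact_force(): force on the tool from outside, world axes, zero at the start.
- manip.get_torque(): the same for the moment, N m.
- manip.get_gripper_width(): finger opening in m.
Only numpy, scipy, OpenCV 4.12 (cv2) and the standard library are available. Lean on these libraries where they do the work, as an engineer would, in place of code of your own. Each camera call takes 0.05 s, during which the arm holds its last target.

## Task

Push the round wooden former that stands in front of the wide tray sideways along the bench, away from the narrow tray, until it is completely out of the wide tray's path. Then hook a fingertip behind the upturned lip of the wide tray and draw the tray out to its stop, without ramming the former and with the brass cup still standing in the tray. Nothing is to be gripped or lifted: do not pinch the lip or press on the tray's front, and leave the narrow tray and everything else on the bench where it is.

Things in the scene. Friction and masses are not known exactly. Their poses are not given: they have to be found in the camera images.
- wide_rack: Wide slide unit, fixed: rails 260 mm long, 50 high, 150 wide over all; roof plate (top at 56) from 70 to 260 behind the origin. In it runs an open tray 130 wide, floor at 12. A steel cone stands fixed on the roof, its top at 106. Origin: middle of the front end of the rails, on the bench; the shut tray stands out 38 before it; x along the rails to the rear (tray draws out to -x), z up. Turned up to 9 degrees.
- wide_tray (a joint): How far the wide tray is drawn out, in m: 0 fully in, 0.12 at its stop. It begins 0 to 0.025. It slides with about 2 N of friction and stays where it is left.
- wide_lip (a point): Middle of the top inner (rear) edge of the wide tray's lip, 42 mm above the bench; moves with the tray, axes as wide_rack. The lip is an upright plate 4 mm thick, 130 wide, across the tray's front, rising 30 above the tray floor; behind it the tray is open from above for 100 mm (when shut), up to the roof plate.
- wide_face (a point): Middle of the outer (front) face of the steel stiffener plate, 4 mm thick, 120 wide, on the outside of the wide tray's lip, 8 mm in front of the lip's inner side; the plate spans 6 to 38 mm above the bench and is not to be pressed or pinched. Moves with the tray.
- former: Round wooden spinning former, 90 mm in diameter up to 32 mm high, then tapering to a top 52 mm across, 60 mm high in all, 0.35 kg, loose, standing upright in front of the wide tray. Origin: centre of its underside.
- cup: Small open brass cup 44 mm across and 28 mm high, loose, standing in the wide tray at the front edge of the roof plate, 110 to 150 mm behind the lip. Origin: centre of its underside.
- narrow_rack: Narrow slide unit, fixed to the bench beside the wide one: same build and height, but 100 mm wide with a tray 80 mm wide. A brass collar (18 mm high) is fixed on its roof. Origin and axes as for wide_rack. It may stand left or right of the wide one.
- narrow_lip (a point): Middle of the inner top edge of the narrow tray's lip, 42 mm above the bench, to be left as it is.
- mandrel: Stepped steel mandrel standing in front of the narrow tray, foot 34 mm in diameter, 55 mm high, loose; not to be moved. Origin: centre of its underside.
- spin_tool: Spinning tool with a wooden handle, 340 mm long, 28 mm thick, lying on the right of the bench, loose; not to be moved. Origin: where handle and shank meet, on the bench.
- oil: White oil bottle 60 mm in diameter, 130 mm high, standing on the left of the bench, loose; not to be moved. Origin: centre of its underside.
- blank: Wooden disc 80 mm in diameter, 50 mm high, standing on the left of the bench, loose; not to be moved. Origin: centre of its underside.
There are look-alikes about, which are no part of the job. What is shaped like the former but black is not meant.

How it is judged:
By the outcome, as a careful person would: the job done as asked, in the order asked, and still so for the second after the job is handed in, with the robot touching nothing.
It also fails if it takes over 54 s, if anything falls off the work surface, if the arm or the gripper's body presses on something with over 40 N, if the wrist force passes 120 N, or if a joint passes its speed limit or range.

## Working session

There is one attempt and no reset: what is moved stays moved. The work goes in short steps, each a Python script; the robot and the scene stay as the last script left them, time stands still between calls to the robot, and variables do not carry over. Pictures are saved under pics/ and viewed, and the job is handed in when it is done.

```bash
mkdir -p pics; ls
python3 - <<'E'
from station import manip
import cv2,numpy as np
for n in ["scene","top","wrist"]:
    c=manip.capture(n); cv2.imwrite(f"pics/{n}0.png",c["color"]); np.savez(f"pics/{n}0.npz",**c)
    print(n,c["intrinsics"].round(1).tolist(),c["world_from_camera"].round(3).tolist())
print(manip.get_time_s(),manip.get_tool_pos(),manip.get_ee_rot(),manip.get_gripper_width())
E
```

```text
pics
scene [[438.0, 0.0, 328.7], [0.0, 438.0, 246.4], [0.0, 0.0, 1.0]] [[0.762, 0.515, -0.392, 1.005], [0.647, -0.617, 0.447, -0.502], [-0.012, -0.595, -0.804, 0.935], [0.0, 0.0, 0.0, 1.0]]
top [[537.1, 0.0, 319.6], [0.0, 537.1, 237.2], [0.0, 0.0, 1.0]] [[0.018, -0.994, 0.11, 0.398], [-1.0, -0.018, 0.001, -0.007], [0.001, -0.11, -0.994, 1.679], [0.0, 0.0, 0.0, 1.0]]
wrist [[389.4, 0.0, 321.9], [0.0, 389.4, 241.0], [0.0, 0.0, 1.0]] [[-0.452, -0.848, -0.276, 0.319], [-0.892, 0.431, 0.137, 0.455], [0.003, 0.308, -0.951, 0.373], [0.0, 0.0, 0.0, 1.0]]
0.15 [0.24827971 0.49035218 0.23058819] [ 9.72654377e-01 -2.32256164e-01 -1.28508421e-04  7.22076041e-04] 0.08570745680627986
```

View pics/top0.png

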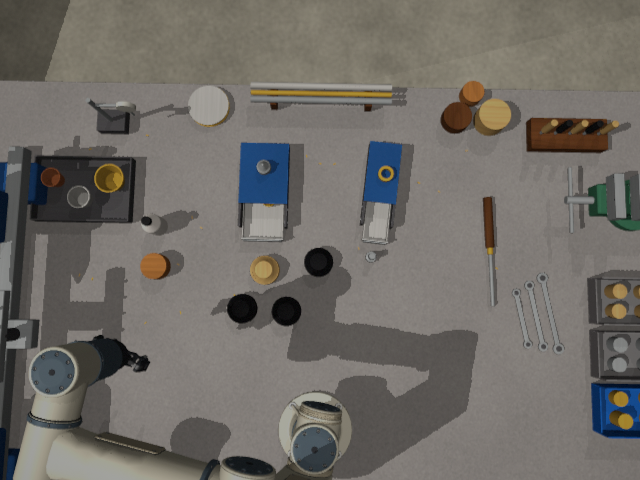

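View pics/scene0.png

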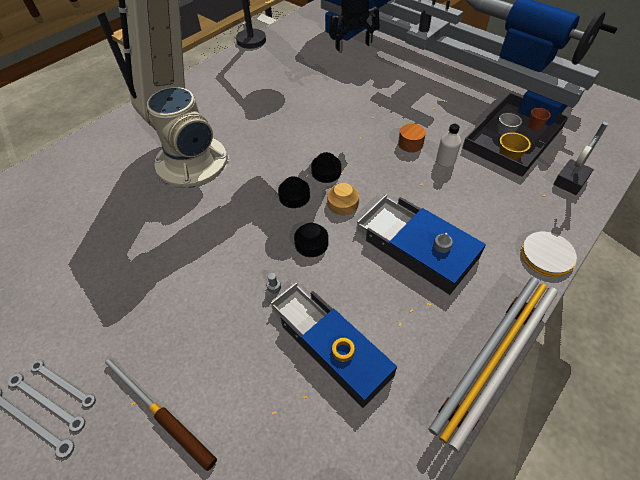

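The top view shows the wide unit at px (265,190) and the narrow unit at (380,190), to its right. The former is at (264,270), with black look-alikes at (242,308), (286,311) and (318,262). The blank is at (154,266) and the oil at (150,222). The former therefore has to go to +y (left). Next I'll zoom in to measure.

```bash
cat > h.py <<'E'
import numpy as np,cv2
def load(n): return dict(np.load(f"pics/{n}.npz"))
def ray(c,u,v,z):
    K=c["intrinsics"];T=c["world_from_camera"]
    d=T[:3,:3]@np.linalg.solve(K,[u,v,1.]);o=T[:3,3]
    return o+d*(z-o[2])/d[2]
def proj(c,p):
    T=c["world_from_camera"];q=T[:3,:3].T@(np.array(p)-T[:3,3]);q=c["intrinsics"]@q
    return q[:2]/q[2]
E
python3 - <<'E'
from h import *
t=load("top0")["color"]; cv2.imwrite("pics/tz.png",cv2.resize(t[130:330,130:330],None,fx=3,fy=3,interpolation=cv2.INTER_CUBIC))
t=load("scene0")["color"]; cv2.imwrite("pics/sz.png",cv2.resize(t[120:300,250:500],None,fx=3.2,fy=3.2,interpolation=cv2.INTER_CUBIC))
E
```

```text
(no output)
```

View pics/tz.png

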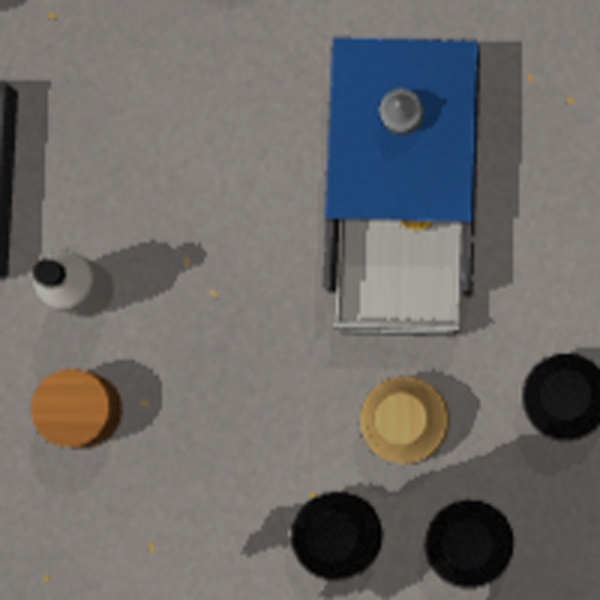

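View pics/sz.png

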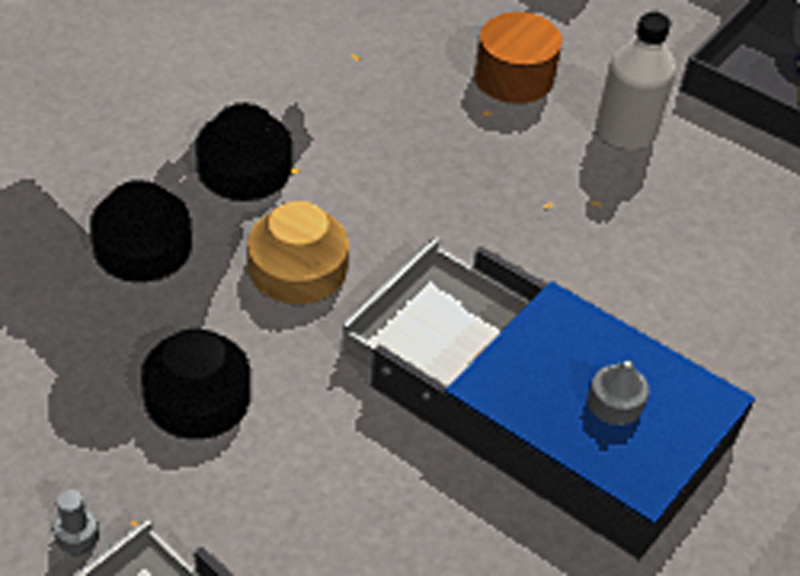

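Run:
```python
from h import *
t=load("top0")
def P(x,y,z): return ray(t,130+(x+.5)/3-.5,130+(y+.5)/3-.5,z)
for n,x,y,z in [("roofRL",332,38,.056),("roofRR",477,41,.056),("roofFR",472,220,.056),("roofFL",326,217,.056),
 ("lipL",336,325,.042),("lipR",458,329,.042),("lipfrontL",336,331,.042),("lipfrontR",458,335,.042),("formertop",401,418,.06),("former32",403,420,.032),
 ("b1",337,535,.045),("b2",469,543,.045),("b3",566,396,.045),("blank",70,408,.05),("oilcap",48,272,.13),("cupR",416,226,.04),("railFL",332,290,.05),("railFR",468,293,.05)]:
    print(n,P(x,y,z).round(4)[:2])
s=load("scene0")
def S(x,y,z): return ray(s,250+(x+.5)/3.2-.5,120+(y+.5)/3.2-.5,z)
for n,x,y,z in [("formertop",299,222,.06),("former32",298,250,.032),("lipL",437,243,.042),("lipR",347,324,.042),("roofFL",551,283,.056),("roofFR",447,387,.056),("roofRL",752,399,.056),("roofRR",656,521,.056),("blank",519,38,.05),("b3top",196,352,.06),("b1top",248,128,.06),("b2top",140,206,.06)]:
    print(n,S(x,y,z).round(4)[:2])
```

```text
roofRL [0.8688 0.2456]
roofRR [0.8684 0.0957]
roofFR [0.6809 0.0962]
roofFL [0.6813 0.2453]
lipL [0.5721 0.2334]
lipR [0.5703 0.1086]
lipfrontL [0.5659 0.2332]
lipfrontR [0.5641 0.1085]
formertop [0.4775 0.1623]
former32 [0.4768 0.1631]
b1 [0.3595 0.2247]
b2 [0.3539 0.0918]
b3 [ 0.5036 -0.003 ]
blank [0.482  0.4982]
oilcap [0.6094 0.5017]
cupR [0.6764 0.1548]
railFL [0.6071 0.2375]
railFR [0.6065 0.0988]
formertop [0.4814 0.1601]
former32 [0.4852 0.1547]
lipL [0.5783 0.2305]
lipR [0.5746 0.109 ]
roofFL [0.6843 0.2427]
roofFR [0.6814 0.0989]
roofRL [0.8704 0.2411]
roofRR [0.8708 0.0963]
blank [0.4842 0.4947]
b3top [ 0.5085 -0.0034]
b1top [0.3712 0.2218]
b2top [0.3629 0.0868]
```

```bash
cat >> h.py <<'E'
def q(psi): return [np.cos(psi/2),np.sin(psi/2),0.,0.]
E
python3 - <<'E'
from h import *
from station import manip
for p in ([.48,.08,.2],[.48,.08,.008],[.48,.279,.008]):
  for a in (-np.pi/2,np.pi/2): 
    r=manip.ik(p,q(a)); print(p,a,None if r is None else np.round(r,2))
for p in ([.605,.17,.2],[.605,.17,.022],[.45,.17,.022]):
  for a in (0,np.pi): 
    r=manip.ik(p,q(a)); print(p,a,None if r is None else np.round(r,2))
E
```

```text
[0.48, 0.08, 0.2] -1.5707963267948966 [ 0.49  0.14 -0.11  0.   -1.31 -0.49]
[0.48, 0.08, 0.2] 1.5707963267948966 [ 0.49  0.14 -0.11  0.   -1.31  2.65]
[0.48, 0.08, 0.008] -1.5707963267948966 [ 0.49  0.33 -0.42  0.   -0.83 -0.49]
[0.48, 0.08, 0.008] 1.5707963267948966 [ 0.49  0.33 -0.42  0.   -0.83  2.65]
[0.48, 0.279, 0.008] -1.5707963267948966 [ 0.81  0.44 -0.24  0.   -0.9  -0.81]
[0.48, 0.279, 0.008] 1.5707963267948966 [ 0.81  0.44 -0.24  0.   -0.9   2.33]
[0.605, 0.17, 0.2] 0 [ 0.52  0.42  0.27  0.   -1.42  1.05]
[0.605, 0.17, 0.2] 3.141592653589793 [ 0.52  0.42  0.27  0.   -1.42 -2.09]
[0.605, 0.17, 0.022] 0 [ 0.52  0.54 -0.01  0.   -1.02  1.05]
[0.605, 0.17, 0.022] 3.141592653589793 [ 0.52  0.54 -0.01  0.   -1.02 -2.09]
[0.45, 0.17, 0.022] 0 [ 0.69  0.3  -0.42  0.   -0.86  0.88]
[0.45, 0.17, 0.022] 3.141592653589793 [ 0.69  0.3  -0.42  0.   -0.86 -2.26]
```

Run:
```python
from h import *
from station import manip
manip.move_pose([.48,.079,.2],q(-np.pi/2))
manip.gripper_to(.04)
c=manip.capture("wrist"); cv2.imwrite("pics/w1.png",c["color"]); np.savez("pics/w1.npz",**c)
c=manip.capture("top"); cv2.imwrite("pics/t1.png",cv2.resize(c["color"][130:330,130:390],None,fx=3,fy=3))
print(manip.get_time_s(),manip.get_tool_pos(),manip.get_gripper_width())
```

```text
2.4833 [0.48001773 0.07902042 0.1999931 ] 0.04000688789875376
```

View pics/w1.png

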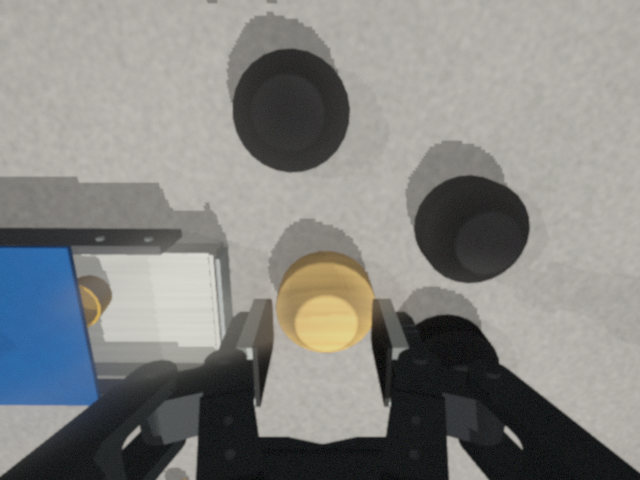

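View pics/t1.png

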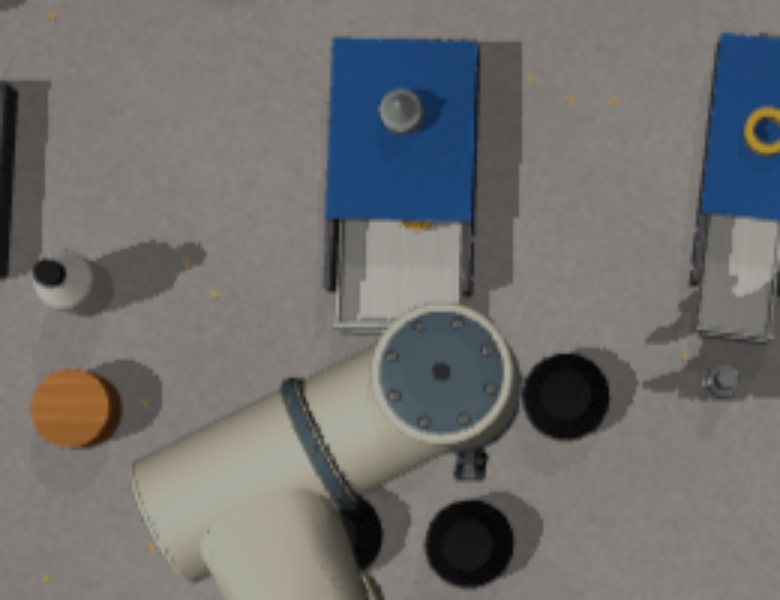

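Run:
```python
from h import *
w=load("w1")
for n,u,v,z in [("ftop",326,323,.06),("f32",325,299,.032),("b3",288,112,.045),("b2",472,230,.045),("lipT",214,252,.042),("lipB",221,350,.042),("cup",89,306,.04)]: print(n,ray(w,u,v,z)[:2].round(4))
```

```text
ftop [0.4763 0.1616]
f32 [0.4769 0.1539]
b3 [ 0.5042 -0.0021]
b2 [0.3604 0.087 ]
lipT [0.5678 0.1065]
lipB [0.5695 0.1989]
cup [0.6802 0.1564]
```

The wrist view agrees with the top view: the former (326,323) is near (0.477, 0.161), and b3 (288,112) is near (0.504, -0.002). I'll lower the hand between them and push with both fingertips, which keeps the former centred.

Run:
```python
from h import *
from station import manip
manip.movel([.478,.079,.2],vel=.1)
manip.movel([.478,.079,.009],vel=.12)
print(manip.get_contact_force())
manip.movel([.478,.105,.009],vel=.04); print(manip.get_contact_force())
for y in (.14,.18,.22,.25,.284):
    manip.movel([.478,y,.009],vel=.045); print(y,manip.get_contact_force().round(2),manip.get_time_s())
c=manip.capture("top"); cv2.imwrite("pics/t2.png",cv2.resize(c["color"][130:330,130:390],None,fx=3,fy=3))
c=manip.capture("scene"); cv2.imwrite("pics/s2.png",c["color"])
```

```text
[ 0.92374332  0.01288936 -0.3791397 ]
[-0.47311257  0.64725337  0.23302454]
0.14 [-0.66  0.85 -0.04] 6.2
0.18 [0.37 0.61 0.47] 7.2417
0.22 [ 0.57 -0.62  0.17] 8.2833
0.25 [-0.25  0.2  -0.82] 9.1
0.284 [ 0.87 -0.46 -0.14] 10.0083
```

View pics/s2.png

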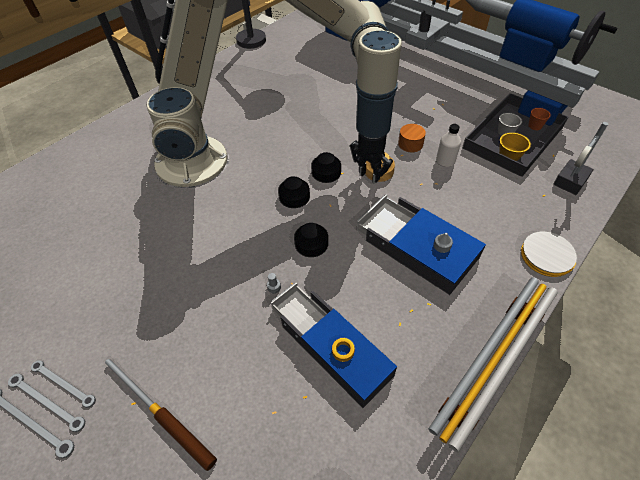

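The former has moved, and now shows beyond the gripper at (380,170). I'll back off, lift, go to the hooking position above the tray, and look from there.

Run:
```python
from h import *
from station import manip
manip.movel([.478,.262,.009],vel=.06)
manip.movel([.478,.262,.17],vel=.2)
manip.gripper_to(0.0)
c=manip.capture("wrist");
manip.move_pose([.607,.17,.17],q(0))
for n in("top","wrist","scene"):
    c=manip.capture(n); np.savez(f"pics/{n}3.npz",**c)
    im=c["color"]
    if n=="top": im=cv2.resize(im[130:330,130:390],None,fx=3,fy=3,interpolation=cv2.INTER_CUBIC)
    cv2.imwrite(f"pics/{n}3.png",im)
print(manip.get_time_s(),manip.get_tool_pos(),manip.get_gripper_width())
```

```text
13.8667 [0.60684727 0.17026489 0.17011255] 2.662540464558736e-05
```

View pics/top3.png

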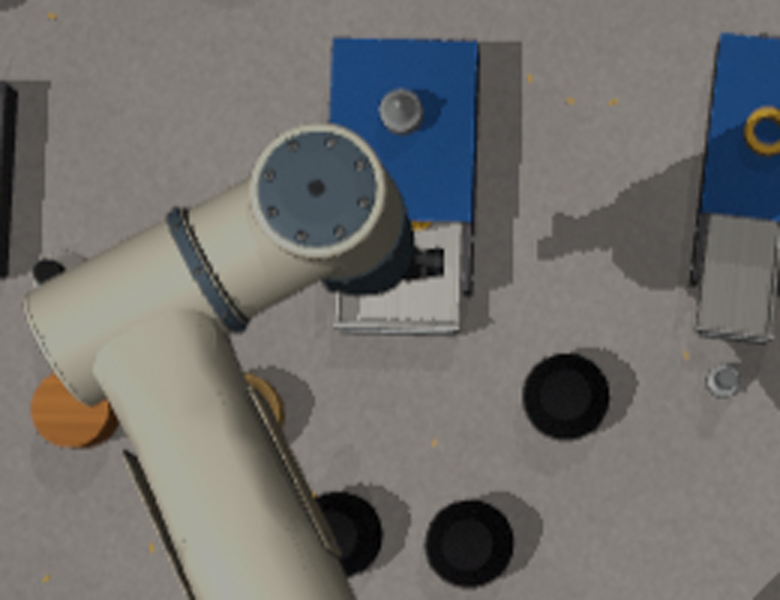

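View pics/wrist3.png

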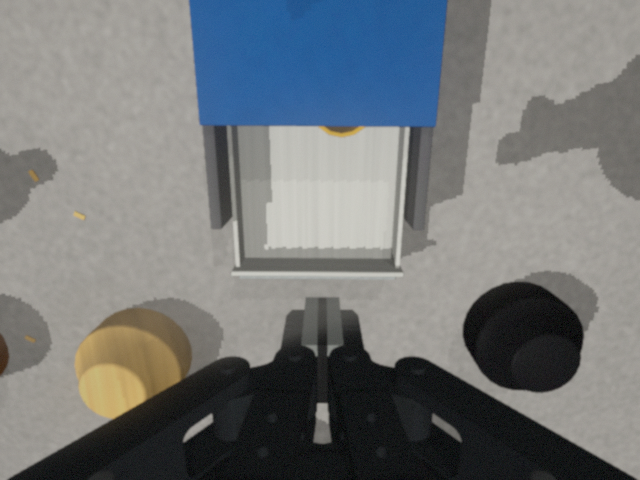

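View pics/scene3.png

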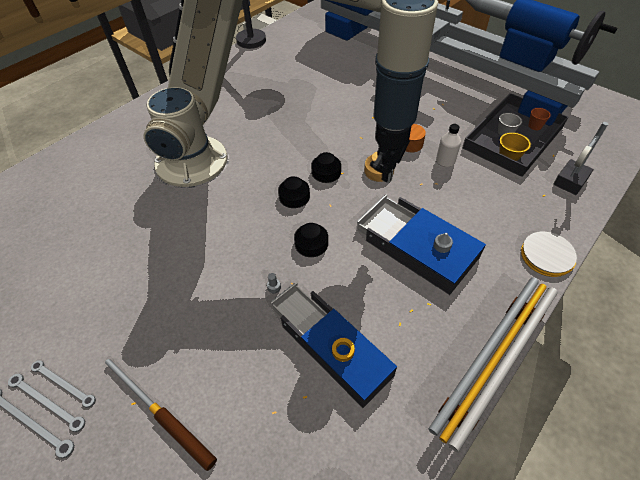

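Run:
```python
from h import *
w=load("wrist3")
for n,u,v,z in [("ftop",113,391,.06),("f32L",76,362,.032),("f32R",191,352,.032),("lipL",234,269,.042),("lipR",402,269,.042),("liplow",318,259,.012),("lipfront",318,277,.042),("cupfront",342,136,.04),("roofL",201,124,.056),("roofR",437,126,.056)]: print(n,ray(w,u,v,z)[:2].round(4))
print(proj(w,[.607,.17,.17]),proj(w,[.607,.17,.022]))
```

```text
ftop [0.4813 0.3327]
f32L [0.4879 0.377 ]
f32R [0.4976 0.2793]
lipL [0.5761 0.2358]
lipR [0.576  0.1103]
liplow [0.5727 0.1734]
lipfront [0.5696 0.1731]
cupfront [0.672  0.1565]
roofL [0.6801 0.2463]
roofR [0.6788 0.0974]
[322.3432977  316.44203667] [322.07408168 221.92197564]
```

Run:
```python
from h import *
from station import manip
y=.172
manip.movel([.607,y,.17],vel=.1)
manip.movel([.607,y,.06],vel=.15)
manip.movel([.607,y,.022],vel=.06)
print("down",manip.get_contact_force().round(2))
manip.movel([.589,y,.022],vel=.03); print(manip.get_contact_force().round(2))
manip.movel([.575,y,.022],vel=.03); print(manip.get_contact_force().round(2))
manip.movel([.500,y,.022],vel=.04); print(manip.get_contact_force().round(2),manip.get_time_s())
for n in("top","scene"):
    c=manip.capture(n); im=c["color"]
    if n=="top": im=cv2.resize(im[130:330,130:390],None,fx=3,fy=3,interpolation=cv2.INTER_CUBIC)
    cv2.imwrite(f"pics/{n}4.png",im)
x=.5
while x>.44:
    x-=.004; manip.movel([x,y,.022],vel=.03)
    f=np.mean([manip.get_contact_force() for _ in range(5)],0); print(round(x,3),f.round(2),manip.get_tool_pos()[0].round(4))
    if abs(f[0])>7: break
print(manip.get_time_s())
```

```text
down [-0.18 -0.11  0.93]
[ 0.05 -0.28  0.98]
[-0.52  0.   -0.32]
[2.59 0.89 0.96] 19.175
0.496 [ 0.56  0.24 -0.31] 0.4952
0.492 [0.16 0.58 0.37] 0.4912
0.488 [-0.66 -0.36  0.28] 0.4874
0.484 [ 0.5   0.22 -0.31] 0.4836
0.48 [-0.3   0.05  0.21] 0.4797
0.476 [ 0.38 -0.18 -0.27] 0.4756
0.472 [-0.31  0.35  0.51] 0.4716
0.468 [ 9.27 -1.92 -4.79] 0.4703
21.5417
```

View pics/scene4.png

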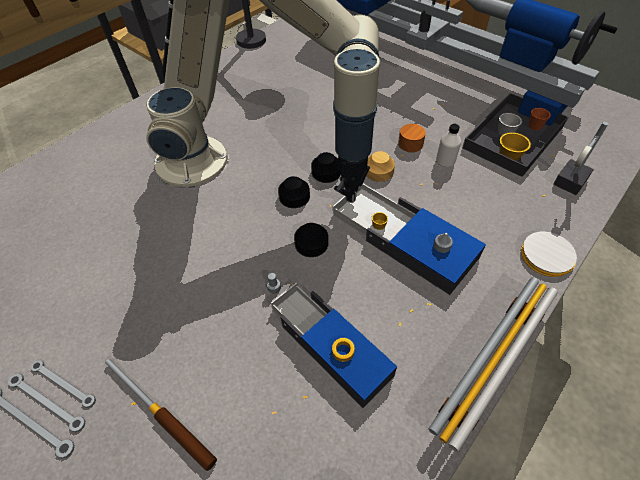

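The tray stopped at TCP x=0.470 with about 9 N, which is where I expected the stop. The cup stands in the tray at (379,219) in the scene view. Now I'll back off, lift clear and check.

Run:
```python
from h import *
from station import manip
y=.172
manip.movel([.466,y,.022],vel=.03); 
f=np.mean([manip.get_contact_force() for _ in range(5)],0);print(f,manip.get_tool_pos())
manip.movel([.485,y,.022],vel=.04); print(manip.get_contact_force().round(2))
manip.movel([.485,y,.2],vel=.15)
c=manip.capture("wrist"); np.savez("pics/wrist5.npz",**c); cv2.imwrite("pics/wrist5.png",c["color"])
manip.move_pose([.32,.45,.25],q(-.46))
for n in("top","scene"):
    c=manip.capture(n); np.savez(f"pics/{n}5.npz",**c); im=c["color"]
    if n=="top": im=cv2.resize(im[130:330,130:390],None,fx=3,fy=3,interpolation=cv2.INTER_CUBIC)
    else: im=cv2.resize(im[120:300,250:500],None,fx=3.2,fy=3.2,interpolation=cv2.INTER_CUBIC)
    cv2.imwrite(f"pics/{n}5.png",im)
print(manip.get_time_s())
```

```text
[16.82848691 -2.65286232 -9.55134692] [0.47026582 0.1726545  0.0228747 ]
[ 0.31  0.39 -0.21]
25.1417
```

View pics/top5.png

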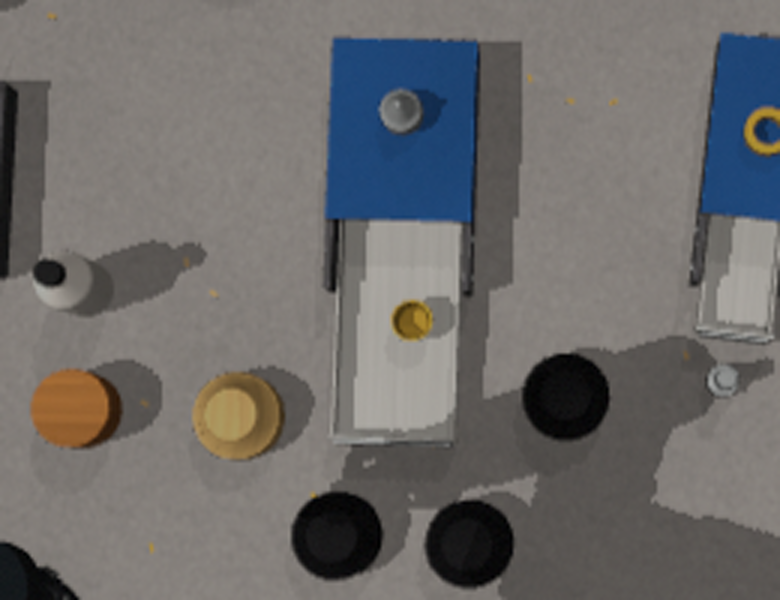

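View pics/scene5.png

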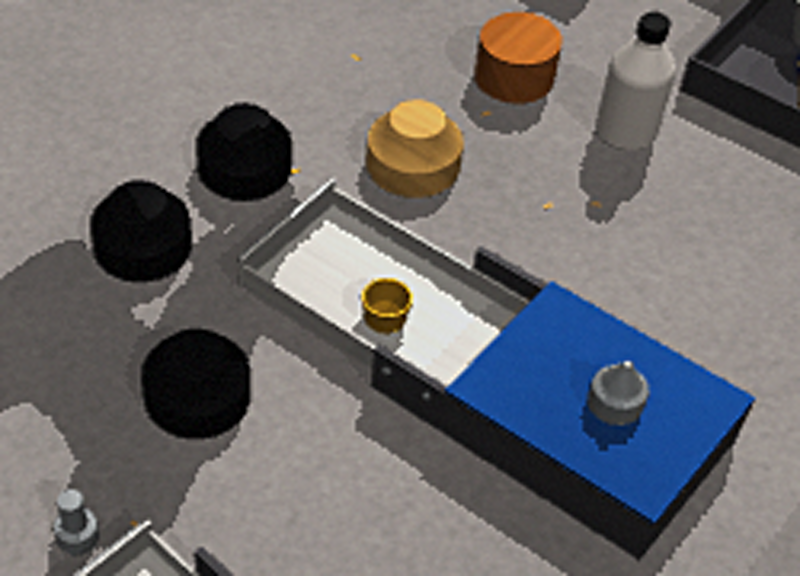

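View pics/wrist5.png

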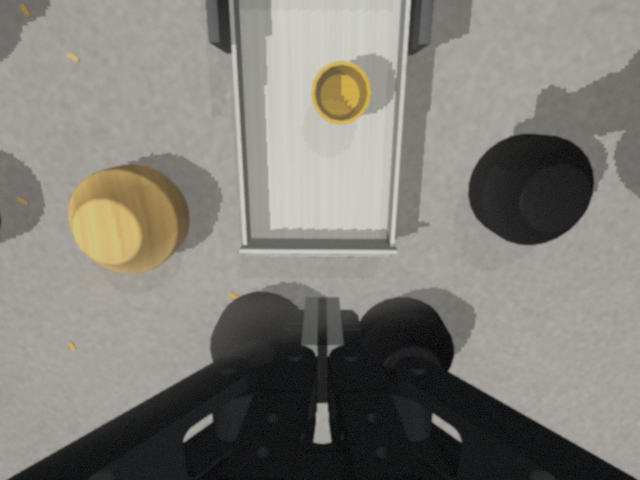

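The top view shows the lip at rows 437-443 (it was 325-331), the cup upright in the tray at (412,320), and the former clear on the left at (232,414). Nothing else has moved.

Run:
```python
from h import *
from station import manip
t=load("top5")
for n,x,y,z in [("lip",394,439,.042),("former",231,414,.06),("cup",412,320,.04)]:
    print(n,ray(t,130+x/3,130+y/3,z)[:2].round(3))
a=load("top0")["color"].astype(int);b=t["color"].astype(int)
print(manip.get_contact_force().round(2)); manip.job_done(); print(manip.get_time_s())
```

```text
lip [0.456 0.17 ]
former [0.477 0.332]
cup [0.578 0.155]
[-0.21 -0.02  0.43]
the job is handed in; nothing more can be done
the job is handed in; nothing more can be done
```

The job is done and handed in at about 25 s on the robot's clock; no verdict is reported.

- **Former:** I pushed it about 170 mm to +y, away from the narrow tray, with two fingertips straddling its side. It now stands at about (0.477, 0.332), clear of the wide tray's path by about 50 mm.
- **Tray:** I hooked the closed fingertips behind the lip and drew the tray out slowly. It came up firm at TCP x = 0.470: a further 2 mm command only raised the force to about 17 N along x and moved nothing. The last top view puts the lip at x ≈ 0.456. It started at about 0.570–0.576, depending on the view, so the measured travel is about 115–120 mm, which fits the stop.
- **Cup:** it stands upright in the tray, about 120 mm behind the lip.
- **Everything else:** by eye, the blank, oil bottle, black look-alikes, mandrel and narrow tray are where they were in the first pictures. The last picture I viewed that shows the spinning tool, taken during the draw, has it in place.

The cameras disagreed by about 3–6 mm on x positions, which was well inside the clearances I left. No check failed, and the final contact force was within sensor noise.

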